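# Gauge the sloping port of a clamped burner block

### The job

Swing the arm of the clamp over, until its pad lies on the aluminium block in the check nest. Then take the collared gauge rod from its cradle, slide it tip first down the block's sloping guide tube until the collar stops against the tube's mouth, and draw it right out again. Finish holding the rod level in the gripper with its tip 4 cm in front of the middle of the loupe lens: do not put it down, the job ends while it is still held there; leave the clamp closed and the block in its nest, and do not disturb the jar that stands between the nest and the loupe.

Things in the scene. Friction and masses are not known exactly. Their poses are not given: they have to be found in the camera images.
- nest: Fixed dark steel check nest, base plate 100 mm (x) by 190 mm (y), 10 mm thick; origin on the bench at the middle of the pocket that holds the block, z up. The plate spans y -115 to +75 mm. The clamp stands at its -y end, the block's tube points to its +y side.
- clamp_hinge (a point): Middle of the clamp's hinge pin, 75 mm to -y of the nest's origin and 90 mm above the bench. Axes as the nest's. The pin runs along the nest's x; the arm swings in the nest's y-z plane.
- clamp_bar (a point): Middle of the steel T-bar (14 mm thick, 50 mm long, along the nest's x) at the free end of the clamp arm, 100 mm from the hinge pin. Push the bar over. When closed it lies 94 mm above the bench, 25 mm to +y of the nest's origin.
- clamp (a joint): Angle of the clamp arm (rad): 0 fully open, leaning 2.0 rad back from its closed, horizontal position (towards the nest's -y and up); upright at about 0.43; 2.0 closed, pad on the block. Starts open, between 0 and 0.3. Stiff by friction (1 to 2 N at the bar); it stays where it is left until about 0.5 rad past upright, then sinks shut slowly by its weight.
- block: Loose aluminium burner block, 60 (x) by 50 (y) by 62 mm high, 0.9 kg, sitting with 1 mm play in the pocket of the nest; origin at the middle of its underside, axes as the nest's. A aluminium guide tube rises from its +y face at 25 degrees to the level.
- port: Mouth of the block's guide tube: origin at the middle of the mouth's rim, 107 mm to +y of the block's middle and 83 mm above the bench; its z axis points out of the tube along the tube's axis (away from the block, 25 degrees upward), so the rod goes in along -z. Bore 15 mm, flared to 26 mm over the last 14 mm, rim 32 mm across; clear depth about 90 mm, so that the collar stops on the rim before the tip reaches the bottom.
- cradle: Fixed wooden cradle with two slotted uprights in which the gauge rod lies level; origin on the bench under the middle of the rod's grip, x axis along the rod towards its tip. Uprights 10 mm thick at x = -43 mm (slot 20 mm wide, top 58 mm high) and x = +90 mm (slot 14 mm wide, top 62 mm high). Lift the rod straight up.
- gauge_grip (a point): Loose steel gauge rod, 0.16 kg, 180 mm long: the point is the middle of its flat-sided grip (16 mm wide, 18 mm high, 100 mm long from x = -55 to +45 mm), on the rod's axis, 55 mm above the bench at the start. x axis along the rod towards its tip, z up. Grip it from above across the flats; 25 mm of grip is free either side of the pads.
- gauge_collar (a point): Middle of the front face of the gauge rod's collar (36 mm across, 8 mm thick), 53 mm along x from the grip's middle. Axes as the rod's.
- gauge_tip (a point): Round tip of the gauge rod, 125 mm along x from the grip's middle, 72 mm ahead of the collar's front face; the thin shank is 10 mm across. Axes as the rod's.
- loupe: Fixed loupe on a stand, 256 mm high: round base 76 mm across, upright round lens in a ring 72 mm across, lens middle 220 mm above the bench; origin on the bench under the lens; the lens faces its own -x, towards the robot.
- reading_point (a point): Point 40 mm in front of the middle of the loupe lens, 220 mm above the bench: where the rod's tip is held for reading. Axes as the loupe's.
- jar: Loose bystander: small jar of glass grains with a white lid, 48 mm across, 74 mm high, between the nest and the loupe. Origin under its middle. Leave it alone.

How it is judged:
By the outcome, as a careful person would: the job done as asked, in the order asked, and still so for the second after the job is handed in, while the arm keeps its last pose, push and grip.
It also fails if it takes over 64 s, if anything falls off the work surface, if the arm or the gripper's body presses on something with over 40 N, if the wrist force passes 120 N, or if a joint passes its speed limit or range.

### The arm

A 7-joint arm with a two-finger parallel gripper is mounted at the origin on the work surface; the furniture and walls round the work are solid. World frame = base frame: x ahead of the robot, y to its left, z up, the work surface at z = 0. Lengths are in m, angles in rad, forces in N, time in s.
With the tool pointing down it reaches from about 0.4 to 0.85 m from the base axis. Payload 4.5 kg.
Tool frame: the origin (TCP) lies at the very end of the fingers, on their centre line; the grasp point (between the pads) lies 19 mm behind it (r.pinch_z is the distance from the TCP to the grasp point, in m); z points along the fingers, y is the line along which they close (so a half turn about z gives the same grasp; the last joint's range is limited). The gripper opens to 88 mm and grips with 3 to 60 N. Pads are 18 mm wide; open, the fingers measure 123 mm over their backs; the gripper's body (75 mm by 187 mm) begins 45 mm behind the grasp point.
Start: joints at [1.32, 0.689, -0.195, 1.565, 0.157, 0.902, -0.215], TCP at [0.176, -0.6, 0.239] pointing down, gripper open.
Joint ranges: [-3.01, 3.01], [-0.46, 2.08], [-1.47, 1.51], [0.13, 2.56], [-1, 4.14], [0.04, 2.09], [-2.66, 2.66]. Speed limits (rad/s): [2.57, 2.57, 3.14, 3.14, 3.14, 3.14, 3.14].

### API

Orientations are given as a unit quaternion [x, y, z, w].
In Python, from plant import r, cams gives the robot as it stands.
- The arm moves only by the shell command python3 -m pendant 'ROWS' [FORCE]. ROWS is JSON, a list of rows, each a list of 3 entries, a list of its own where there are three numbers: the closure, from -1 (fully open) to 1 (shut), then the shift along the tool's x, y, z in mm, then the turn, a rotation vector about the tool's x, y, z in degrees. A call has 1 to 8 rows; each row shifts and turns the commanded pose from where the row before left it, along the tool's axes as they then stand; what a row does not reach is not made up. A row lasts 1/8 s, in which the tool goes at most 62.5 mm and 10.7 degrees, less where a joint would pass 70% of its speed; a pose out of reach is approached as far as the arm can. A call with a gripper value outside its range is refused whole. The fingers move at their own pace and stop on an object; FORCE is the grip in N (left out, the last holds). Time passes only in rows, so rows that do not move let the fingers close. It gives the time, the measured TCP pose, the force, the opening and the grip force at its end, in the units of the state.
- r.get_state(): the state, without advancing time (a new reading comes with each control period).
- cams.snapshot(name): name is "scene" or "top"; returns a dict with "img" (480x640x3 uint8, red, green, blue), "camera_matrix" (3x3 intrinsics, pixels), "camera_from_world" (4x4, takes a point from world to camera coordinates). Camera axes: x right, y up, looking along -z (the intrinsics and any distortion apply to the point x, -y, -z); pixel columns grow to the right and rows downward; lengths in m; the calibration is good to about 2 mm. A picture is of the moment at which its call begins. There is no depth.
- r.finish_job(): hands the job in; it is judged then, once.
The state is a dict: "clock": time; "q": joint angles; "qd": joint speeds; "joint_torque": joint torques, N m; "tool_pos": TCP position; "eef_rot": TCP orientation; "contact_force": force on the tool from outside, world axes, zero at the start; "moment": the same for the moment, N m; "opening": opening from 0.0 (shut) to 1.0 (fully open); "finger_force": force on a finger pad.
Only numpy, scipy, OpenCV 4.12 (cv2) and the standard library are available. Lean on these libraries where they do the work, as an engineer would, in place of code of your own. Each camera call takes 0.05 s, during which the arm holds its last target. There are 200 camera calls.

## Working session

There is one attempt and no reset: what is moved stays moved. The work goes in short steps, Python scripts to look and compute and a shell command to move; the robot and the scene stay as the last step left them, time stands still between calls to the robot, and variables do not carry over. Pictures are saved under pics/ and viewed, at most 10 in all, crops included, and the job is handed in when it is done.

```bash
ls; mkdir -p pics; python3 - <<'E'
from plant import r,cams
import cv2,numpy as np
s=r.get_state();print(s['clock'],s['tool_pos'],s['eef_rot'],s['opening'],r.pinch_z)
for n in("scene","top"):
    d=cams.snapshot(n);cv2.imwrite(f'pics/{n}0.png',d['img'][:,:,::-1]);print(n,d['camera_matrix'].tolist(),np.round(d['camera_from_world'],4).tolist(),[k for k in d])
E
```

```text
pics
0.0 [ 0.17535803 -0.59924006  0.23788834] [ 9.89871567e-01  1.41962697e-01 -2.15699949e-04 -9.09252794e-04] 1.0003821920225773 0.0187
scene [[601.8754270062013, 0.0, 322.3887093734516], [0.0, 601.8754270062013, 238.3715062826006], [0.0, 0.0, 1.0]] [[-0.6448, -0.7644, -0.001, 0.2447], [0.5282, -0.4465, 0.7223, -0.3774], [-0.5526, 0.4652, 0.6916, -1.45], [0.0, 0.0, 0.0, 1.0]] ['img', 'camera_matrix', 'camera_from_world']
top [[530.2231811785721, 0.0, 325.99819944258724], [0.0, 530.2231811785721, 244.45179238297624], [0.0, 0.0, 1.0]] [[-0.0297, -0.9995, 0.0052, -0.0243], [0.9851, -0.0284, 0.1694, -0.4574], [-0.1692, 0.0101, 0.9855, -1.4971], [0.0, 0.0, 0.0, 1.0]] ['img', 'camera_matrix', 'camera_from_world']
```

View pics/scene0.png

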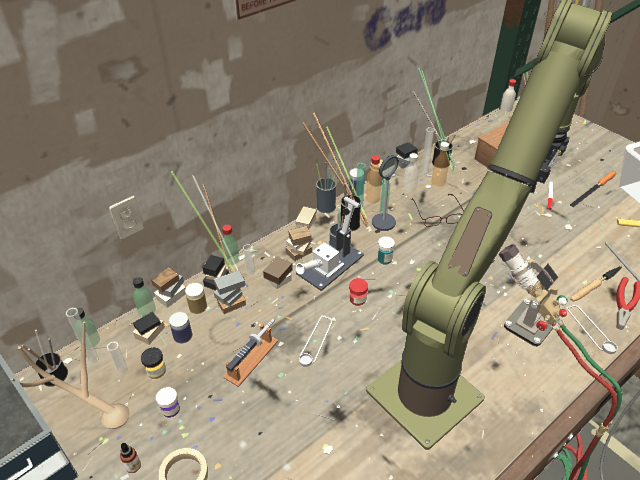

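View pics/top0.png

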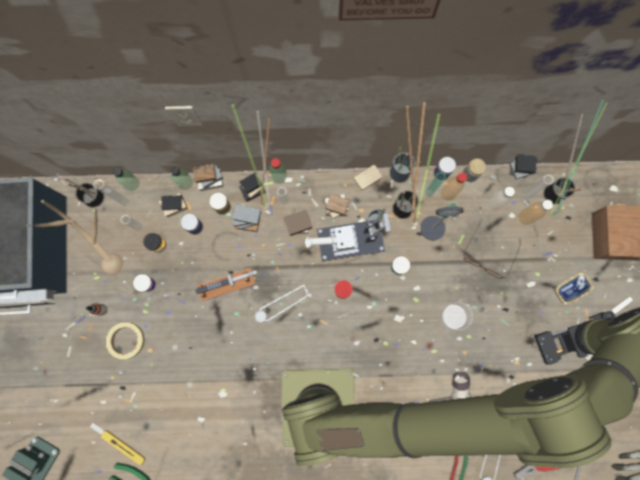

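The scene shows the nest at about (330,262), the cradle and rod at (252,350), the loupe at (388,190) and the jar at (386,250). In the top view they are at (350,240), (228,283), (440,218) and (401,265). Next I'll zoom in.

```bash
python3 - <<'E'
import cv2,numpy as np
a=cv2.imread('pics/scene0.png');b=cv2.imread('pics/top0.png')
def c(i,x,y,w,h,k):return cv2.resize(i[y:y+h,x:x+w],None,fx=k,fy=k,interpolation=cv2.INTER_CUBIC)
cv2.imwrite('pics/nest.png',np.hstack([c(a,290,150,130,150,4)[:, :520]]))
cv2.imwrite('pics/nestt.png',c(b,295,195,160,90,5))
cv2.imwrite('pics/rod.png',np.vstack([c(a,215,310,75,80,5)[:, :375],c(b,190,260,75,40,5)]))
E
```

```text
(no output)
```

View pics/nest.png

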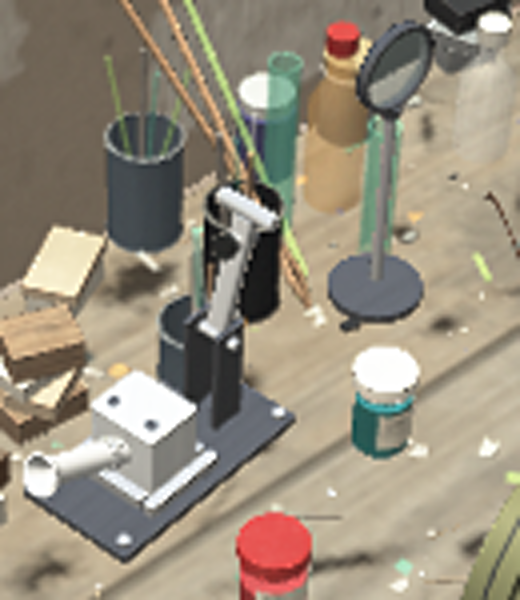

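View pics/nestt.png

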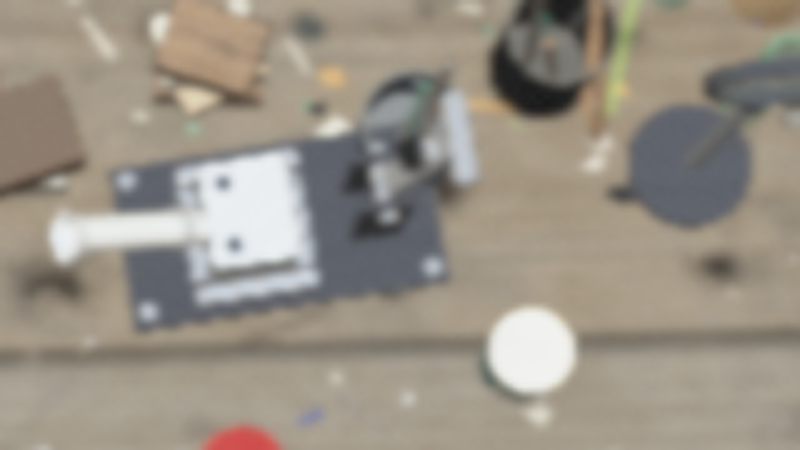

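View pics/rod.png

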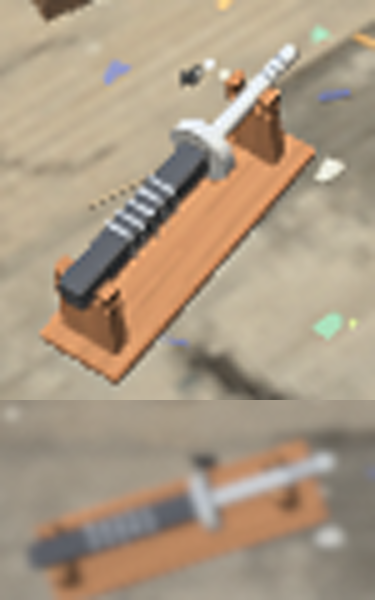

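The crops show the following:
- **Nest:** white corner screws, the block's top, the tube mouth on the left, and the clamp T-bar leaning right towards -y.
- **Rod:** in its cradle with the tip to the upper right.

Next I'll measure.

```bash
cat > h.py <<'E'
import numpy as np, cv2
from plant import r,cams
CAL={}
def load():
    for n in("scene","top"):
        d=cams.snapshot(n);CAL[n]=(d['camera_matrix'],d['camera_from_world'],d['img'])
def ray(n,p):
    K,T,_=CAL[n];u=np.linalg.solve(K,[p[0],p[1],1.]);d=T[:3,:3].T@np.array([u[0],-u[1],-1])
    return -T[:3,:3].T@T[:3,3],d/np.linalg.norm(d)
def plane(n,p,z):
    o,d=ray(n,p);return o+d*(z-o[2])/d[2]
def tri(ps,pt):
    A=np.zeros((3,3));b=np.zeros(3);R=[ray("scene",ps),ray("top",pt)]
    for o,d in R:
        M=np.eye(3)-np.outer(d,d);A+=M;b+=M@o
    x=np.linalg.solve(A,b);return x,[np.linalg.norm((np.eye(3)-np.outer(d,d))@(x-o)) for o,d in R][0]*2
def px(n,X):
    K,T,_=CAL[n];c=T[:3,:3]@X+T[:3,3];u=K@[c[0],-c[1],-c[2]];return u[:2]/u[2]
E
cat > m.py <<'E'
from h import *
np.set_printoptions(precision=4,suppress=True)
load()
S=lambda x,y:(290+x/4-.4,150+y/4-.4);T=lambda x,y:(295+x/5-.4,195+y/5-.4)
s=lambda x,y:(215+x/5-.4,310+y/5-.4);t=lambda x,y:(190+x/5-.4,260+(y-400)/5-.4)
for p in[(127,181),(148,312),(432,267)]:print('screw top',plane("top",T(*p),.011))
for p in[(277,412),(123,540)]:print('screw scene',plane("scene",S(*p),.011))
print('block top',[plane("top",T(*p),.062)[:2] for p in[(205,158),(298,150),(310,260),(217,270)]])
print('block scene',[plane("scene",S(*p),.062)[:2] for p in[(90,402),(135,372),(197,408),(152,443)]])
print('mouth',tri(S(42,475),T(65,237)))
print('bar',tri(S(248,207),T(460,138)),'ends',tri(S(222,193),T(452,92)),tri(S(274,222),T(468,184)))
print('loupe base',plane("top",T(690,165),.006),plane("scene",S(376,287),.006))
print('lens',tri(S(395,68),T(760,82)),plane("scene",S(395,68),.22))
print('jar',plane("top",T(531,350),.074),plane("scene",S(386,368),.074))
print('tip',tri(s(290,50),t(328,462)),'collar',tri(s(202,150),t(206,500)),'rear',tri(s(75,285),t(35,553)))
K=CAL["top"][2];hsv=cv2.cvtColor(K,cv2.COLOR_RGB2HSV)
for n,box,lo,hi,z in[('top',(190,260,75,40),(3,110,90),(18,255,255),.006),('scene',(215,310,75,80),(3,110,90),(18,255,255),.006)]:
    im=CAL[n][2];x,y,w,h=box;m=cv2.inRange(cv2.cvtColor(im,cv2.COLOR_RGB2HSV)[y:y+h,x:x+w],lo,hi)
    q=cv2.boxPoints(cv2.minAreaRect(cv2.findNonZero(cv2.morphologyEx(m,cv2.MORPH_OPEN,np.ones((2,2))))))+[x,y]
    print(n,'cradle',[plane(n,p,z)[:2] for p in q])
E
python3 m.py
```

```text
screw top [ 0.5029 -0.0214  0.011 ]
screw top [ 0.4241 -0.0316  0.011 ]
screw top [ 0.446  -0.1998  0.011 ]
screw scene [ 0.4499 -0.2008  0.011 ]
screw scene [ 0.4263 -0.032   0.011 ]
block top [array([ 0.5049, -0.0666]), array([ 0.5081, -0.1201]), array([ 0.4438, -0.1245]), array([ 0.4396, -0.0713])]
block scene [array([ 0.5075, -0.0696]), array([ 0.5102, -0.114 ]), array([ 0.4536, -0.1239]), array([ 0.4478, -0.0769])]
mouth (array([0.4571, 0.0141, 0.0841]), np.float64(0.0004973166867546702))
bar (array([ 0.4859, -0.1971,  0.1883]), np.float64(0.0006722244475222454)) ends (array([ 0.511 , -0.1947,  0.1864]), np.float64(0.00017997557592889897)) (array([ 0.4613, -0.1997,  0.1891]), np.float64(0.0015827600075637898))
loupe base [ 0.504  -0.3571  0.006 ] [ 0.5052 -0.3577  0.006 ]
lens (array([ 0.5013, -0.3493,  0.2263]), np.float64(0.0034324241121397063)) [ 0.5057 -0.3567  0.22  ]
jar [ 0.3869 -0.246   0.074 ] [ 0.3876 -0.2462  0.074 ]
tip (array([0.3801, 0.1657, 0.0586]), np.float64(0.0009888699679142824)) collar (array([0.3609, 0.2353, 0.0541]), np.float64(0.0006048817894853342)) rear (array([0.3328, 0.3302, 0.0587]), np.float64(0.0007076297217639824))
top cradle [array([0.3476, 0.3371]), array([0.3937, 0.1865]), array([0.351 , 0.1728]), array([0.3053, 0.3228])]
scene cradle [array([0.3671, 0.3447]), array([0.4433, 0.1091]), array([0.3689, 0.1051]), array([0.3011, 0.336 ])]
```

```bash
python3 - <<'E'
from h import *
np.set_printoptions(precision=3,suppress=True)
load()
# stick tips (orange, orange, green), cup rim
for a,b in[((305,125),(408,108)),((315,113),(423,103)),((328,123),(438,115)),((350.7,198.7),(403,203))]:print(tri(a,b))
im=[cv2.resize(CAL["scene"][2][105:265,295:435],None,fx=4,fy=4,interpolation=2)[:600],cv2.resize(CAL["top"][2][95:255,370:480],None,fx=3.75,fy=3.75,interpolation=2)]
h=min(i.shape[0] for i in im);o=np.hstack([i[:h] for i in im])[:,:,::-1]
print(o.shape);cv2.imwrite('pics/st.png',cv2.resize(o,None,fx=.8,fy=.8))
E
```

```text
(array([ 0.764, -0.256,  0.275]), np.float64(0.0009044570149907367))
(array([ 0.761, -0.29 ,  0.305]), np.float64(0.00525503996338062))
(array([ 0.752, -0.336,  0.255]), np.float64(0.0006108556917014753))
(array([ 0.551, -0.254,  0.125]), np.float64(0.001595350212566512))
(600, 972, 3)
```

View pics/st.png

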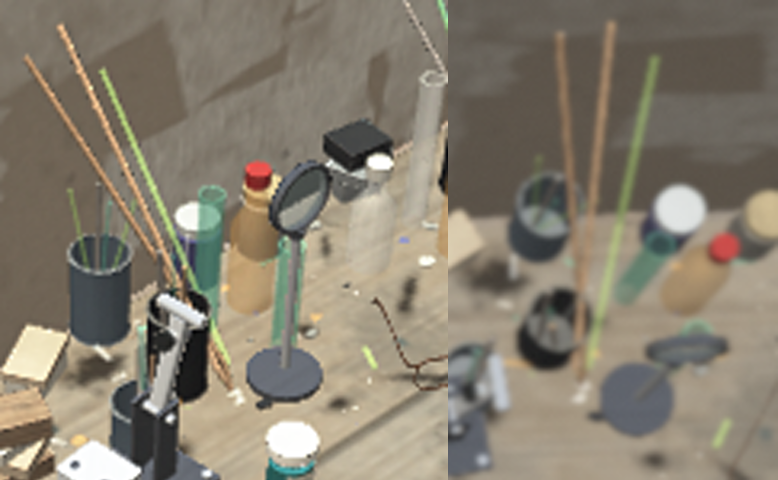

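```bash
cat >> h.py <<'E'
from scipy.spatial.transform import Rotation as R
NO=np.array([.4725,-.0925,0]);NY=7.7
N=R.from_euler('z',NY,degrees=True)
def nest(x,y,z):return NO+N.apply([x,y,z])
def rot(xdeg,pitch=0):
    "tool pointing down, tool x at heading xdeg; pitch>0 lifts tool +x side (rod lies along -x, tip down)"
    a=R.from_euler('z',xdeg,degrees=True)*R.from_euler('x',180,degrees=True)
    return a*R.from_rotvec([0,pitch,0],degrees=True)
def delta(pos,rt,pinch=False):
    s=r.get_state();Q=R.from_quat(s['eef_rot']);p=np.array(s['tool_pos'])
    if pinch:pos=pos+rt.apply([0,0,r.pinch_z])
    print('t',round(s['clock'],2),'shift mm',np.round(Q.inv().apply(pos-p)*1e3,1),'turn',np.round((Q.inv()*rt).as_rotvec(degrees=True),1),'pos',np.round(p,4),'F',np.round(s['contact_force'],1),'op',round(s['opening'],3),'q',np.round(s['q'],2))
E
python3 -m pendant '[[1,[0,0,-12],[0,0,-10.2]],[1,[0,0,-12],[0,0,-10.2]],[1,[0,0,-12],[0,0,-10.2]],[1,[0,0,-12],[0,0,-10.2]],[1,[0,0,-12],[0,0,-10.2]],[1,[0,0,-12],[0,0,-10.2]],[1,[0,0,-12],[0,0,-10.2]],[1,[0,0,-12],[0,0,-10]]]' 20
python3 -c "
from h import *
print(R.from_quat(r.get_state()['eef_rot']).as_matrix().round(2).tolist())
delta(nest(0,-.133,.30),rot(97.7))
print(rot(97.7,25).apply([-1,0,0]))
load();print(px('top',np.array([.5045,-.357,.22])),px('scene',np.array([.5045,-.357,.22])))"
```

```text
clock: 1.3
tool_pos: [0.1754, -0.5998, 0.335]
eef_rot: [0.656, 0.755, -0.0, -0.0]
contact_force: [-0.6, -0.2, -0.0]
opening: 0.116
finger_force: 0.0
[[-0.14, 0.99, -0.0], [0.99, 0.14, 0.0], [0.0, -0.0, -1.0]]
t 1.3 shift mm [327.8 364.3  35. ] turn [-0.  -0.   0.3] pos [ 0.1754 -0.5998  0.335 ] F [-0.6 -0.2 -0. ] op 0.116 q [ 1.54  0.65 -0.62  1.42  0.39  1.2   1.02]
[ 0.12143272 -0.89813579 -0.42261826]
[449.40744665 210.75704537] [388.72071814 166.74761788]
```

```bash
python3 -m pendant '[[1,[33,37,0],[0,0,0]],[1,[33,37,0],[0,0,0]],[1,[33,37,0],[0,0,0]],[1,[33,37,0],[0,0,0]],[1,[33,37,0],[0,0,0]],[1,[33,37,0],[0,0,0]],[1,[33,37,0],[0,0,0]],[1,[33,37,0],[0,0,0]]]'
python3 -c "
from h import *
delta(nest(0,-.133,.172),rot(97.7))"
```

```text
clock: 2.4
tool_pos: [0.4341, -0.2972, 0.3343]
eef_rot: [0.659, 0.752, -0.0, -0.0]
contact_force: [0.4, -1.0, 0.2]
opening: 0.005
finger_force: 0.0
t 2.4 shift mm [ 65.   65.3 162.3] turn [-0.  -0.  -0.2] pos [ 0.4341 -0.2972  0.3343] F [ 0.4 -1.   0.2] op 0.005 q [ 0.92  0.5  -0.65  1.71  0.34  1.04  0.29]
```

```bash
python3 -m pendant '[[1,[33,33,0],[0,0,0]],[1,[32,32,0],[0,0,0]],[1,[0,0,50],[0,0,0]],[1,[0,0,50],[0,0,0]],[1,[0,0,50],[0,0,0]],[1,[0,0,12],[0,0,0]],[1,[0,0,0],[0,0,0]]]'
python3 -c "
from h import *
load();cv2.imwrite('pics/p1.png',np.hstack([cv2.resize(CAL['scene'][2][150:300,280:420],(560,600),interpolation=2)])[:,:,::-1])
delta(nest(0,-.133,.172),rot(97.7))"
```

```text
clock: 3.28
tool_pos: [0.4894, -0.2252, 0.1729]
eef_rot: [0.658, 0.753, -0.0, -0.0]
contact_force: [0.6, 0.2, 0.6]
opening: 0.004
finger_force: 0.0
t 3.38 shift mm [ 1.3 -0.   2.4] turn [ 0.2  0.1 -0. ] pos [ 0.4905 -0.2255  0.1744] F [ 0.3 -0.1  0.1] op -0.0 q [ 0.66  0.71 -0.53  1.88  0.54  0.69 -0.05]
```

View pics/p1.png

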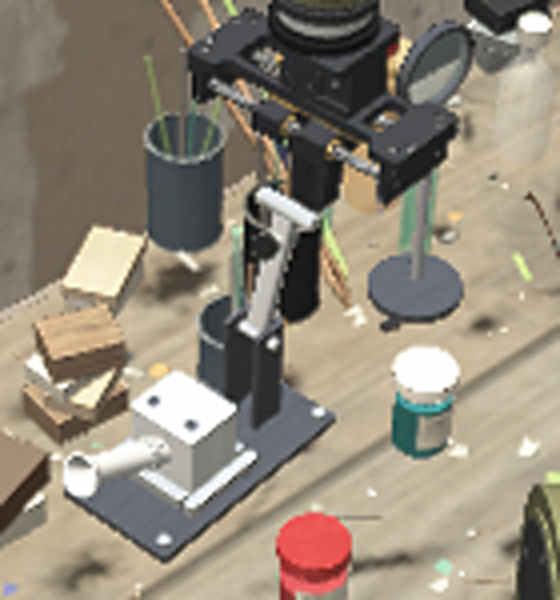

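Seen in the picture: the closed fingers stand behind the T-bar (bar at about (287,205)), clear of everything else. I'll push it over.

```bash
python3 -m pendant '[[1,[15,0,-2],[0,0,0]],[1,[14,0,-2],[0,0,0]],[1,[14,0,-2],[0,0,0]],[1,[17,0,-2],[0,0,0]],[1,[18,0,-1],[0,0,0]],[1,[15,0,5],[0,0,0]],[1,[15,0,7],[0,0,0]],[1,[0,0,0],[0,0,0]]]'
python3 -c "
from h import *
delta(nest(0,.005,.147),rot(97.7))"
python3 -m pendant '[[1,[11,0,8],[0,0,0]],[1,[10,0,8],[0,0,0]],[1,[10,0,8],[0,0,0]],[1,[6,0,11],[0,0,0]],[1,[5,0,12],[0,0,0]],[1,[3,0,11],[0,0,0]],[1,[3,0,10],[0,0,0]],[1,[0,0,0],[0,0,0]]]'
python3 -c "
from h import *
delta(nest(0,.022,.1),rot(97.7))"
```

```text
clock: 4.38
tool_pos: [0.4735, -0.1154, 0.1693]
eef_rot: [0.656, 0.754, -0.0, -0.002]
contact_force: [-0.3, -0.0, 0.0]
opening: 0.007
finger_force: 0.0
t 4.38 shift mm [27.8  2.2 22.4] turn [-0.1 -0.1  0.2] pos [ 0.4735 -0.1154  0.1693] F [-0.3 -0.   0. ] op 0.007 q [ 0.45  0.66 -0.49  2.03  0.55  0.58 -0.28]
clock: 5.38
tool_pos: [0.4681, -0.071, 0.1014]
eef_rot: [0.658, 0.753, -0.001, 0.0]
contact_force: [-0.7, -1.0, 1.1]
opening: 0.006
finger_force: 0.6
t 5.38 shift mm [0.1 1.5 1.4] turn [-0.   0.1  0. ] pos [ 0.4681 -0.071   0.1014] F [-0.7 -1.   1.1] op 0.006 q [ 0.25  0.76 -0.32  2.12  0.67  0.36 -0.49]
```

```bash
python3 -m pendant '[[1,[0,0,3],[0,0,0]],[1,[0,0,0],[0,0,0]],[1,[0,0,0],[0,0,0]]]'
python3 -m pendant '[[1,[0,0,-20],[0,0,0]],[1,[0,0,-50],[0,0,0]],[1,[0,0,-50],[0,0,0]],[1,[30,0,-30],[0,0,0]],[1,[50,0,0],[0,0,0]]]'
python3 -c "
from h import *
load();cv2.imwrite('pics/p2.png',np.hstack([cv2.resize(CAL['scene'][2][150:300,280:420],(560,600),interpolation=2)])[:,:,::-1])
u=np.array([np.cos(np.radians(-73.3)),np.sin(np.radians(-73.3)),0])
c,t,b=np.array([.3609,.2353,.055]),np.array([.3801,.1657,.055]),np.array([.3328,.3302,.055])
print(t-.123*u,b+.055*u,c-.05*u)
delta(np.array([.345,.29,.12]),rot(106.7))"
```

```text
clock: 5.75
tool_pos: [0.4682, -0.071, 0.1008]
eef_rot: [0.658, 0.753, -0.0, 0.001]
contact_force: [-5.2, -0.1, 31.7]
opening: 0.006
finger_force: 15.7
clock: 6.38
tool_pos: [0.4593, 0.0078, 0.2503]
eef_rot: [0.66, 0.751, 0.002, 0.002]
contact_force: [1.2, 0.8, -1.0]
opening: 0.007
finger_force: 0.0
[0.34475466 0.28351217 0.055     ] [0.34860483 0.27751976 0.055     ] [0.34653197 0.28319112 0.055     ]
t 6.47 shift mm [288.9 -72.5 130.1] turn [ 0.2 -0.1 -8.5] pos [0.4574 0.0139 0.2495] F [ 0.1 -0.4  0. ] op 0.005 q [ 0.26  0.51 -0.59  2.03  0.42  0.73 -0.44]
```

View pics/p2.png

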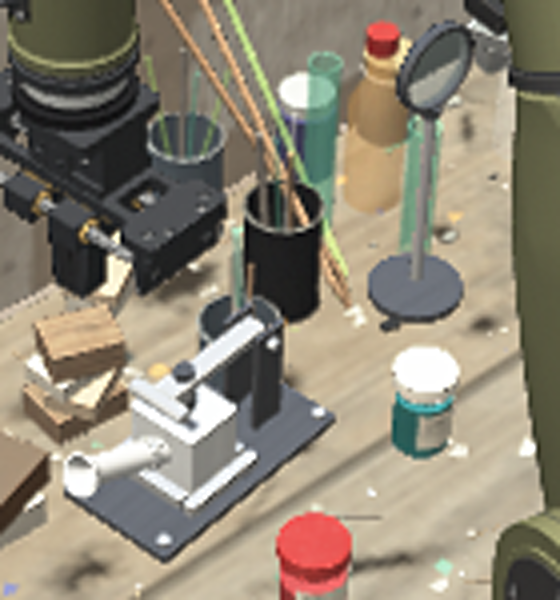

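The clamp is shut, with the bar lying over the block at about (165,400), and the block, nest and jar are undisturbed. Next is the rod.

```bash
python3 -m pendant '[[-1,[40,-9,0],[0,0,-2]],[-1,[40,-9,0],[0,0,-2]],[-1,[40,-9,0],[0,0,-2]],[-1,[40,-9,0],[0,0,-2]],[-1,[40,-9,0],[0,0,0]],[-1,[40,-9,20],[0,0,0]],[-1,[30,-9,40],[0,0,0]],[-1,[0,0,40],[0,0,0]]]'
python3 -c "
from h import *
delta(np.array([.3463,.2815,.036]),rot(106.7))"
```

```text
clock: 7.48
tool_pos: [0.3358, 0.2599, 0.1475]
eef_rot: [0.602, 0.798, 0.001, -0.001]
contact_force: [1.0, 0.3, -0.1]
opening: 0.886
finger_force: 0.0
t 7.47 shift mm [ 17.7  15.9 111.6] turn [ 0.  -0.1 -0.8] pos [0.3358 0.2599 0.1475] F [ 1.   0.3 -0.1] op 0.886 q [-0.51  0.64 -0.4   2.23  0.66  0.38 -1.19]
```

```bash
python3 -m pendant '[[-1,[17.5,16,0],[0,0,-0.8]],[-1,[0,0,0],[0,0,0]]]'
python3 -c "
from h import *
load();im=[cv2.resize(CAL['scene'][2][280:400,200:320],(480,480),interpolation=2),cv2.resize(CAL['top'][2][240:320,170:290],(300,200),interpolation=2)]
o=np.zeros((480,780,3),np.uint8);o[:,:480]=im[0];o[:200,480:]=im[1];cv2.imwrite('pics/p3.png',o[:,:,::-1])
delta(np.array([.3463,.2815,.036]),rot(106.7))"
```

```text
clock: 7.72
tool_pos: [0.3478, 0.2799, 0.148]
eef_rot: [0.598, 0.801, 0.0, -0.0]
contact_force: [-0.6, -0.1, 0.3]
opening: 1.001
finger_force: 0.0
t 7.83 shift mm [  4.    0.2 112.5] turn [-0.   0.1 -0.2] pos [0.3472 0.2777 0.1485] F [ 0.6  0.  -0.2] op 1.001 q [-0.51  0.65 -0.43  2.17  0.64  0.44 -1.16]
```

View pics/p3.png

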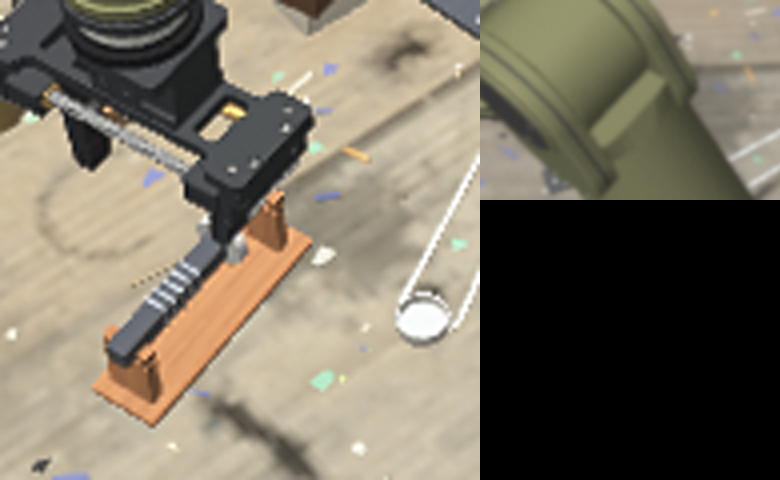

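The open gripper straddles the grip (grip at about (165,295)) and is aligned with it. I'll descend and close gently.

```bash
python3 -m pendant '[[-1,[4,0,40],[0,0,0]],[-1,[0,0,40],[0,0,0]],[-1,[0,0,22],[0,0,0]],[-1,[0,0,10.5],[0,0,0]],[1,[0,0,0],[0,0,0]],[1,[0,0,0],[0,0,0]],[1,[0,0,0],[0,0,0]],[1,[0,0,0],[0,0,0]]]' 4
python3 -m pendant '[[1,[0,0,0],[0,0,0]],[1,[0,0,0],[0,0,0]],[1,[0,0,0],[0,0,0]],[1,[0,0,0],[0,0,0]]]'
python3 -c "
from h import *
delta(np.array([.3463,.2815,.036]),rot(106.7));print(r.get_state()['moment'],r.get_state()['finger_force'])"
```

```text
clock: 8.82
tool_pos: [0.3464, 0.2825, 0.0367]
eef_rot: [0.598, 0.801, 0.0, -0.0]
contact_force: [0.6, 0.3, 0.4]
opening: 0.572
finger_force: 0.0
clock: 9.32
tool_pos: [0.3461, 0.2825, 0.0362]
eef_rot: [0.598, 0.801, -0.0, 0.0]
contact_force: [0.5, 0.0, -0.6]
opening: 0.18
finger_force: 4.0
t 9.32 shift mm [-1.  -0.1  0.2] turn [-0.   0.  -0.2] pos [0.3461 0.2825 0.0362] F [ 0.5  0.  -0.6] op 0.18 q [-0.75  0.88 -0.06  2.23  0.89  0.06 -1.39]
[-0.04948521 -0.11847129 -0.02661172] 3.9998583326814696
```

```bash
python3 -m pendant '[[1,[0,0,0],[0,0,0]],[1,[0,0,0],[0,0,0]],[1,[0,0,-10],[0,0,0]],[1,[0,0,-20],[0,0,0]],[1,[0,0,-30],[0,0,0]],[1,[0,0,-40],[0,0,0]],[1,[0,0,-40],[0,0,0]],[1,[0,0,0],[0,0,0]]]' 45
cat >> h.py <<'E'
PO=nest(0,.107,.083); 
def insert(depth):  # depth of tip beyond mouth, m ; grasp point target for TCP
    rt=rot(90+NY,25);d=rt.apply([-1,0,0])
    return PO+d*(depth-.125),rt
E
python3 -c "
from h import *
print(PO)
load();m=CAL
p=np.array(r.get_state()['tool_pos'])+[0,0,r.pinch_z]
Q=R.from_quat(r.get_state()['eef_rot']);print(px('scene',p+Q.apply([-.125,0,0])),px('scene',p+Q.apply([-.053,0,0])),px('scene',p+Q.apply([.055,0,0])))
im=cv2.resize(CAL['scene'][2][220:380,180:340],(640,640),interpolation=2)[:600];cv2.imwrite('pics/p4.png',im[:,:,::-1])
delta(*insert(-.04),True)"
```

```text
clock: 10.32
tool_pos: [0.3472, 0.2833, 0.1781]
eef_rot: [0.599, 0.801, 0.002, 0.0]
contact_force: [-0.2, 0.6, -2.3]
opening: 0.171
finger_force: 45.0
[0.45816348 0.0135352  0.083     ]
[270.38247329 283.00295705] [251.84476378 302.18697363] [221.79261677 333.28687225]
t 10.43 shift mm [-133.4   55.3   40.1] turn [-1.9 25.   8.6] pos [0.3462 0.2818 0.1758] F [-0.4 -0.1 -2.3] op 0.177 q [-0.44  0.62 -0.54  2.14  0.62  0.54 -1.16]
```

View pics/p4.png

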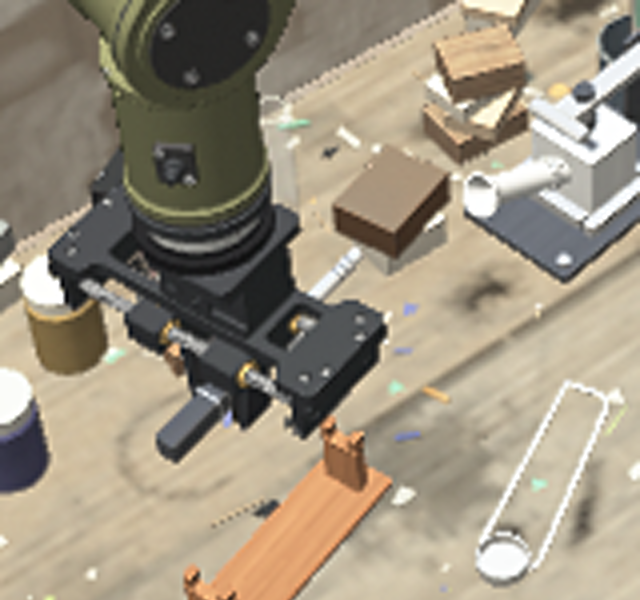

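The rod is held level. Its tip appears at scene pixel (269,283) against a predicted (270,283). A small box stack stands beside the tube, so I'll check its height and position.

```bash
python3 -c "
from h import *
load()
print(tri((278.7,282.5),(292,235)),tri((291,264),(313,226)),tri((277,257),(306,209)))
g,rt=insert(.072);print(g,[(g+rt.apply(np.array(v)/1e3)).round(3).tolist() for v in([37,94,-45],[-37,94,-45],[9,25,19])])
g,rt=insert(-.04);print(g,[(g+rt.apply(np.array(v)/1e3)).round(3).tolist() for v in([37,94,-45],[-37,94,-45],[9,25,19])])
"
```

```text
(array([0.49011145, 0.06220125, 0.0325137 ]), np.float64(0.004603053298939641)) (array([5.12417116e-01, 3.36960654e-04, 4.71012836e-02]), np.float64(0.00539822861542785)) (array([0.5606255 , 0.017167  , 0.04965839]), np.float64(0.0009169761313064274))
[0.45172754 0.0611364  0.10539877] [[0.543, 0.088, 0.162], [0.552, 0.022, 0.131], [0.474, 0.081, 0.092]]
[0.43812708 0.16172761 0.15273201] [[0.529, 0.189, 0.209], [0.538, 0.122, 0.178], [0.461, 0.181, 0.139]]
```

```bash
python3 -m pendant '[[1,[-34,14,0],[0,0,0]],[1,[-33,14,0],[0,0,0]],[1,[-33,14,0],[0,0,0]],[1,[-33,13,0],[0,0,0]],[1,[0,0,0],[-0.6,8.3,2.9]],[1,[0,0,0],[-0.6,8.3,2.9]],[1,[0,0,0],[-0.6,8.3,2.9]],[1,[0,0,0],[0,0,0]]]'
python3 -c "
from h import *
delta(*insert(-.02),True)"
```

```text
clock: 11.52
tool_pos: [0.4359, 0.1665, 0.1732]
eef_rot: [0.646, 0.732, 0.139, -0.165]
contact_force: [-0.4, -0.0, -1.2]
opening: 0.175
finger_force: 45.0
t 11.53 shift mm [-33.1   2.1  35.2] turn [-0.3  0.1 -0.6] pos [0.4359 0.1665 0.1732] F [-0.4 -0.  -1.2] op 0.175 q [ 0.37  0.79 -0.89  2.13  0.43  0.39 -0.59]
```

```bash
python3 -m pendant '[[1,[-11,1,12],[-0.1,0,-0.2]],[1,[-11,1,12],[-0.1,0,-0.2]],[1,[-11,0,11],[-0.1,0,-0.2]],[1,[0,0,0],[0,0,0]],[1,[0,0,0],[0,0,0]]]'
python3 - <<'E'
from h import *
delta(*insert(-.02),True)
load();s=r.get_state();Q=R.from_quat(s['eef_rot']);g=s['tool_pos']+Q.apply([0,0,-r.pinch_z])
d=Q.apply([-1,0,0])
for n in('scene','top'):
    print(n,'pred tip',px(n,g+d*.125),'collar',px(n,g+d*.053),'mouth',px(n,PO))
    u=px(n,PO).astype(int);c=CAL[n][2][u[1]-14:u[1]+12,u[0]-20:u[0]+16].max(2);print(u);print('\n'.join(''.join('%4d'%v for v in row[::1]) for row in c[::1]))
E
```

```text
clock: 12.15
tool_pos: [0.4408, 0.1565, 0.1307]
eef_rot: [0.639, 0.738, 0.144, -0.161]
contact_force: [0.3, 0.7, -1.2]
opening: 0.174
finger_force: 45.0
t 12.15 shift mm [-5.7 -2.   1.1] turn [0.2 0.1 0.6] pos [0.4408 0.1565 0.1307] F [ 0.3  0.7 -1.2] op 0.174 q [ 0.33  0.85 -0.8   2.15  0.5   0.29 -0.58]
scene pred tip [293.10562514 269.0727233 ] collar [275.40185411 274.76459472] mouth [299.93624424 268.28492625]
[299 268]
  30  32  33  32  32  32  31  31  39  83 113 115 110 124 207 206 211 207 184  86 103 134 156 145 128  90  87  96 111 162 210 209 208 204 180 179
  30  32  31  32  32  34  36  40  60  99 108 112 111 108 132 222 189  89  85  88  87  83  81  89 110  94 109 161 212 208 205 204 204 202 181 180
  30  35  34  39  49  58  69  76  75  73  75 107 111 109 110 109  63  87  88  83  85  86  85  93 106 156 209 205 202 200 203 205 204 202 188 180
  40  58  59  77  75  75  72  50  52  55  70  76 100 107 112 113  84  86  84  84  84  87  87 154 204 202 200 198 197 198 204 205 203 200 185 179
  76  75  72  61  50  39  29  30  37  57  64  66  69  76 108 114  87  87  85  93  98 148 12
[... 6288 characters left out ...]
 168 166 160 153 148 144 139 135 131 128 128 127 128 134 142 143 139 141 149 156 159 160 162 163 166 163 148 122 114 112
 156 161 167 169 170 169 167 163 158 151 144 136 131 127 123 120 117 114 112 112 114 117 121 135 148 157 160 161 161 162 163 161 149 125 113 112
 169 168 167 167 166 166 166 164 160 152 144 135 125 120 113 108 104 100  97  96  97  99 109 124 141 152 158 160 161 163 165 164 153 131 114 111
 169 168 167 166 164 166 165 165 161 154 144 134 125 114 106 100  99  96  95  91  87  88  97 113 133 146 155 158 162 165 167 168 160 138 114 111
 169 169 166 164 164 164 165 165 160 153 145 134 123 111 104 104 109 111 109 101  93  89  93 107 126 141 152 158 161 166 170 171 166 143 116 112
```

Pixel rows in the top view put the shank (tip near (300,243)) in line with the mouth (307.5,243). It needs about 1.5 mm towards -tool y, which agrees with the computed 2 mm. I'll advance in steps.

```bash
python3 -m pendant '[[1,[-6,-2,1],[0,0,0.6]],[1,[-10,0,0],[0,0,0]],[1,[-10,0,0],[0,0,0]],[1,[-10,0,0],[0,0,0]],[1,[0,0,0],[0,0,0]]]'
python3 -c "
from h import *
delta(*insert(.02),True)"
```

```text
clock: 12.88
tool_pos: [0.4432, 0.1225, 0.1139]
eef_rot: [0.644, 0.734, 0.143, -0.162]
contact_force: [-0.1, 1.5, -1.7]
opening: 0.173
finger_force: 45.0
t 12.88 shift mm [-7.7  0.3  0.2] turn [ 0.2  0.1 -0.2] pos [0.4432 0.1225 0.1139] F [-0.1  1.5 -1.7] op 0.173 q [ 0.4   0.89 -0.78  2.16  0.53  0.29 -0.54]
```

```bash
python3 -m pendant '[[1,[-9,0,0],[0,0,0]],[1,[-9,0,0],[0,0,0]],[1,[-9,0,0],[0,0,0]],[1,[0,0,0],[0,0,0]]]'
python3 -c "
from h import *
delta(*insert(.06),True)"
```

```text
clock: 13.38
tool_pos: [0.4464, 0.0985, 0.1026]
eef_rot: [0.644, 0.734, 0.143, -0.162]
contact_force: [0.3, -0.4, -2.2]
opening: 0.175
finger_force: 45.0
t 13.38 shift mm [-21.    0.3   0.2] turn [ 0.2  0.1 -0.1] pos [0.4464 0.0985 0.1026] F [ 0.3 -0.4 -2.2] op 0.175 q [ 0.45  0.91 -0.78  2.15  0.55  0.3  -0.5 ]
```

Tip 39 mm in with almost no force. Next I'll take it the rest of the way until the collar stops it.

```bash
python3 -m pendant '[[1,[-9,0,0],[0,0,0]],[1,[-9,0,0],[0,0,0]],[1,[-6,0,0],[0,0,0]],[1,[-3,0,0],[0,0,0]],[1,[-2,0,0],[0,0,0]],[1,[0,0,0],[0,0,0]]]'
python3 -c "
from h import *
delta(*insert(.072),True)"
```

```text
clock: 14.12
tool_pos: [0.4499, 0.0734, 0.0909]
eef_rot: [0.643, 0.735, 0.143, -0.162]
contact_force: [0.2, 0.8, -2.5]
opening: 0.172
finger_force: 45.0
t 14.12 shift mm [-5.1  0.2  0.3] turn [ 0.2  0.1 -0. ] pos [0.4499 0.0734 0.0909] F [ 0.2  0.8 -2.5] op 0.172 q [ 0.5   0.94 -0.78  2.13  0.57  0.32 -0.46]
```

```bash
python3 -m pendant '[[1,[-3,0,0],[0,0,0]],[1,[-2,0,0],[0,0,0]],[1,[-1,0,0],[0,0,0]],[1,[0,0,0],[0,0,0]]]'
python3 -c "
from h import *
delta(*insert(.072),True)"
```

```text
clock: 14.62
tool_pos: [0.4504, 0.0706, 0.0894]
eef_rot: [0.642, 0.735, 0.145, -0.163]
contact_force: [-2.1, 6.4, 1.6]
opening: 0.178
finger_force: 45.0
t 14.62 shift mm [-1.9  0.   0.2] turn [ 0.2 -0.2  0.1] pos [0.4504 0.0706 0.0894] F [-2.1  6.4  1.6] op 0.178 q [ 0.51  0.95 -0.79  2.13  0.57  0.33 -0.45]
```

```bash
python3 -m pendant '[[1,[-1.5,0,0],[0,0,0]],[1,[-1.5,0,0],[0,0,0]],[1,[0,0,0],[0,0,0]],[1,[0,0,0],[0,0,0]]]'
python3 -c "
from h import *
delta(*insert(.072),True);print(r.get_state()['moment'])"
```

```text
clock: 15.12
tool_pos: [0.4505, 0.0705, 0.0893]
eef_rot: [0.641, 0.736, 0.146, -0.164]
contact_force: [-2.4, 11.0, 5.8]
opening: 0.175
finger_force: 45.0
t 15.12 shift mm [-1.8 -0.   0.1] turn [ 0.2 -0.4  0.3] pos [0.4505 0.0705 0.0893] F [-2.4 11.   5.8] op 0.175 q [ 0.51  0.95 -0.79  2.13  0.57  0.33 -0.45]
[2.103786   0.53247893 0.04467348]
```

```bash
python3 -m pendant '[[1,[-2,0,0],[0,0,0]],[1,[0,0,0],[0,0,0]],[1,[0,0,0],[0,0,0]]]'
python3 -c "
from h import *
delta(*insert(.072),True);print(r.get_state()['moment'])"
```

```text
clock: 15.5
tool_pos: [0.4508, 0.0705, 0.0892]
eef_rot: [0.64, 0.736, 0.148, -0.164]
contact_force: [-4.2, 15.0, 8.1]
opening: 0.173
finger_force: 45.0
t 15.5 shift mm [-1.7 -0.3  0.1] turn [ 0.3 -0.5  0.4] pos [0.4508 0.0705 0.0892] F [-4.2 15.   8.1] op 0.173 q [ 0.51  0.95 -0.79  2.13  0.57  0.33 -0.44]
[2.8517242  0.72121968 0.0421565 ]
```

It stopped dead at the right depth under about 17 N axial force, so the collar is seated. Drawing it out.

```bash
python3 -m pendant '[[1,[7,0,0],[0,0,0]],[1,[5,0,0],[0,0,0]],[1,[12,0,0],[0,0,0]],[1,[15,0,0],[0,0,0]],[1,[18,0,0],[0,0,0]],[1,[18,0,0],[0,0,0]],[1,[18,0,0],[0,0,0]],[1,[18,0,0],[0,0,0]]]'
python3 -m pendant '[[1,[18,0,0],[0,0,0]],[1,[0,0,0],[0,0,0]]]'
python3 - <<'E'
from h import *
delta(*insert(-.05),True);print(r.get_state()['moment'])
load()
# loupe ring in top view: dark pixels near predicted lens
im=CAL['top'][2].astype(int);b=im[198:222,425:475];m=((b.max(2)<90)).astype(np.uint8)
for row in m:print(''.join('#' if v else '.' for v in row))
E
```

```text
clock: 16.5
tool_pos: [0.4375, 0.1645, 0.1336]
eef_rot: [0.643, 0.735, 0.143, -0.162]
contact_force: [0.5, 0.8, -2.4]
opening: 0.173
finger_force: 45.0
clock: 16.75
tool_pos: [0.4356, 0.1811, 0.1414]
eef_rot: [0.642, 0.736, 0.144, -0.161]
contact_force: [0.8, -0.0, -1.1]
opening: 0.17
finger_force: 45.0
t 16.75 shift mm [-3.  -0.1  0.2] turn [0.2 0.  0.1] pos [0.4356 0.1811 0.1414] F [ 0.8 -0.  -1.1] op 0.17 q [ 0.28  0.83 -0.8   2.16  0.48  0.28 -0.62]
[-0.55457951 -0.19865523 -0.00410366]
..................................................
..................................................
..................................................
..................................................
..................................................
..................................................
..................................................
..................................................
..................................................
..................................................
..................................................
....................................#.............
..................................###.............
............###....................##.............
............##....................................
............##....................................
..................................................
..................................................
...................##.............................
..................................................
..................................................
.##...............................................
.##...............................................
##................................................
```

```bash
python3 - <<'E'
from h import *
load()
L=np.array([.5045,-.3574,.22])
im=CAL['top'][2].astype(int);b=im[198:222,425:475]
for th in(110,120):
    for row in (b.max(2)<th):print(''.join('#' if v else '.' for v in row))
im=CAL['scene'][2].astype(int);b=im[145:190,368:410]
for row in (b.max(2)<100):print(''.join('#' if v else '.' for v in row))
t=np.linspace(0,2*np.pi,200)
for yw in(-5,0,5,10,15):
    y=R.from_euler('z',yw,degrees=True)
    P=[L+y.apply([0,.036*np.cos(a),.036*np.sin(a)]) for a in t]
    for n in('scene','top'):
        q=np.array([px(n,p) for p in P]);print(yw,n,'ext',q.min(0).round(1),q.max(0).round(1),'lr rows',q[q[:,0].argmin(),1].round(1),q[q[:,0].argmax(),1].round(1))
E
```

```text
..................................................
..................................................
..................................................
..................................................
..................................................
...#..............................................
...#..............................................
...#..............................................
...##.............................................
...##.............................................
...##...........................#####.............
...##.........########################............
..###.......###########...#....#######............
..###......########.............######............
..###......######...............#####.............
..###......######.............####................
..###.......######........#######.................
.#####........#########....####...................
.######..........######...........................
#######...........####............................
#######..........##...............................
######.........###...........
[... 3176 characters left out ...]
..##########........
........................#########.........
........................#########.........
-5 scene ext [379.1 155.7] [398.4 177.5] lr rows 172.0 161.3
-5 top ext [435.3 207.3] [464. 214.] lr rows 210.7 210.7
0 scene ext [379.8 155.5] [397.7 177.7] lr rows 172.5 160.8
0 top ext [435.4 207.4] [463.9 213.9] lr rows 211.8 209.5
5 scene ext [380.6 155.3] [396.9 178. ] lr rows 173.0 160.0
5 top ext [435.5 207.1] [463.8 214.3] lr rows 213.0 208.4
10 scene ext [381.5 155.1] [396.  178.2] lr rows 173.8 159.6
10 top ext [435.7 206.4] [463.6 214.9] lr rows 214.1 207.2
15 scene ext [382.4 154.9] [395.1 178.4] lr rows 174.2 158.9
15 top ext [436.  205.6] [463.2 215.7] lr rows 215.2 206.1
```

```bash
python3 -m pendant '[[1,[0,0,-20],[0,-8.3,0]],[1,[0,0,-20],[0,-8.3,0]],[1,[0,0,-20],[0,-8.4,0]],[1,[0,0,-30],[0,0,0]],[1,[-30,0,-10],[0,0,0]],[1,[0,0,0],[0,0,0]]]'
python3 -c "
from h import *
delta(np.array([.43,.0,.25]),rot(97.7));delta(np.array([.43,.0,.25]),rot(140))"
```

```text
clock: 17.7
tool_pos: [0.4419, 0.13, 0.2378]
eef_rot: [0.661, 0.751, -0.0, 0.002]
contact_force: [0.7, -0.5, -1.7]
opening: 0.171
finger_force: 45.0
t 17.7 shift mm [-127.5  -28.3  -11.9] turn [ 0.1  0.2 -0.4] pos [0.4419 0.13   0.2378] F [ 0.7 -0.5 -1.7] op 0.171 q [-0.01  0.53 -0.57  2.03  0.44  0.7  -0.74]
t 17.7 shift mm [-127.5  -28.3  -11.9] turn [  0.1   0.2 -42.7] pos [0.4419 0.13   0.2378] F [ 0.7 -0.5 -1.7] op 0.171 q [-0.01  0.53 -0.57  2.03  0.44  0.7  -0.74]
```

```bash
python3 -m pendant '[[1,[-32,-5,-4],[0,0,0]],[1,[-32,-5,-4],[0,0,0]],[1,[-32,-5,-4],[0,0,0]],[1,[-32,-5,0],[0,0,0]],[1,[-32,-5,0],[0,0,0]],[1,[0,0,0],[0,0,-10]],[1,[0,0,0],[0,0,-10]],[1,[0,0,0],[0,0,-10]]]'
python3 -c "
from h import *
delta(np.array([.38,-.22,.25]),rot(160))"
```

```text
clock: 18.7
tool_pos: [0.4375, -0.0291, 0.2492]
eef_rot: [0.439, 0.898, 0.0, 0.001]
contact_force: [0.1, 0.4, -1.8]
opening: 0.176
finger_force: 45.0
t 18.7 shift mm [-115.4 -162.5   -0.9] turn [  0.1   0.1 -32.1] pos [ 0.4375 -0.0291  0.2492] F [ 0.1  0.4 -1.8] op 0.176 q [ 0.47  0.52 -0.77  2.07  0.53  0.75  0.03]
```

```bash
python3 -m pendant '[[1,[0,0,0],[0,0,-10.4]],[1,[0,0,0],[0,0,-10.4]],[1,[0,0,0],[0,0,-10.4]],[1,[0,0,0],[0,0,-10.4]],[1,[0,0,0],[0,0,-10.4]],[1,[0,0,0],[0,0,0]]]'
python3 -c "
from h import *
delta(np.array([.37,-.22,.25]),rot(180));delta(np.array([.3395,-.3574,.2013]),rot(180))"
```

```text
clock: 19.45
tool_pos: [0.4375, -0.0291, 0.2491]
eef_rot: [0.005, 1.0, 0.0, 0.001]
contact_force: [-0.4, 0.1, -2.5]
opening: 0.177
finger_force: 45.0
t 19.45 shift mm [  65.6 -191.5   -1.1] turn [ 0.   0.1 -0.6] pos [ 0.4375 -0.0291  0.2491] F [-0.4  0.1 -2.5] op 0.177 q [ 0.61  0.6  -1.03  2.07  0.69  0.87  0.74]
t 19.45 shift mm [  94.8 -329.2   47.4] turn [ 0.   0.1 -0.6] pos [ 0.4375 -0.0291  0.2491] F [-0.4  0.1 -2.5] op 0.177 q [ 0.61  0.6  -1.03  2.07  0.69  0.87  0.74]
```

```bash
python3 -m pendant '[[1,[14,-35,0],[0,0,0]],[1,[14,-40,0],[0,0,0]],[1,[14,-40,0],[0,0,0]],[1,[14,-40,0],[0,0,0]],[1,[14,-40,0],[0,0,0]],[1,[14,-40,0],[0,0,0]],[1,[14,-40,0],[0,0,0]],[1,[14,-40,0],[0,0,0]]]'
python3 -m pendant '[[1,[0,0,20],[0,0,-0.6]],[1,[0,0,15],[0,0,0]],[1,[0,0,0],[0,0,0]]]'
python3 -c "
from h import *
delta(np.array([.3395,-.3574,.2013]),rot(180))"
```

```text
clock: 20.45
tool_pos: [0.3228, -0.3445, 0.2495]
eef_rot: [0.006, 1.0, -0.0, 0.001]
contact_force: [-0.2, -0.2, -1.7]
opening: 0.176
finger_force: 45.0
clock: 20.82
tool_pos: [0.3232, -0.3423, 0.2137]
eef_rot: [-0.002, 1.0, 0.001, 0.0]
contact_force: [0.2, 0.3, -2.4]
opening: 0.174
finger_force: 45.0
t 20.82 shift mm [-16.2 -15.1  12.4] turn [0.1 0.  0.2] pos [ 0.3232 -0.3423  0.2137] F [ 0.2  0.3 -2.4] op 0.174 q [ 1.34  0.72 -1.04  2.02  0.81  0.89  1.42]
```

```bash
python3 -m pendant '[[1,[-7,-8,7],[0,0,0.2]],[1,[-7,-7,6],[0,0,0]],[1,[-2,0,0],[0,0,0]],[1,[0,0,0],[0,0,0]],[1,[0,0,0],[0,0,0]]]'
python3 - <<'E'
from h import *
delta(np.array([.3395,-.3574,.2013]),rot(180))
load();s=r.get_state();Q=R.from_quat(s['eef_rot']);g=s['tool_pos']+Q.apply([0,0,-r.pinch_z]);d=Q.apply([-1,0,0]);print(d)
for n,k in('scene',16),('top',14):
    p=px(n,g+d*.125);print(n,'pred tip',p,'collar',px(n,g+d*.053),'reading',px(n,np.array([.4645,-.3574,.22])))
    u=p.astype(int);c=CAL[n][2][u[1]-k:u[1]+k,u[0]-k:u[0]+k].max(2)//10;print(u-k)
    for row in c:print(''.join('%3d'%v for v in row))
E
```

```text
clock: 21.45
tool_pos: [0.3397, -0.3582, 0.202]
eef_rot: [0.0, 1.0, -0.0, 0.001]
contact_force: [-0.8, 0.8, -1.0]
opening: 0.174
finger_force: 45.0
t 21.45 shift mm [0.2 0.8 0.7] turn [-0.   0.2 -0. ] pos [ 0.3397 -0.3582  0.202 ] F [-0.8  0.8 -1. ] op 0.174 q [ 1.31  0.75 -1.01  1.97  0.83  0.9   1.42]
[ 9.99996334e-01 -3.33916090e-04  2.68725327e-03]
scene pred tip [398.93728432 172.77101175] collar [417.36052636 184.89395101] reading [398.69356128 173.16244237]
[382 156]
 13 13 13 13 14 12  7 12 12 12 11 10  9  6 13 25 20 20 16  8  3  3  5  3  2  2  3 12 25 25 25 25
 13 13 13 13 13  9 12 12 11  8  4  4  4  4  5 10 15 20 20 20 10  5  4  2  4  6 10 13 16 24 25 25
 13 12 13 13 12 12 11  9  4  6  6  8  8  7  4  4 11  9 11 16 20 12  6  8 13 17 20 16 17 18 17 16
 14 12 13 12 12 11  8  4  6  8  8  8  8  9  6  5 10 11 10 10  9 13 15 21 20 20 20 17 17 17 17 17
 21 11 11 12 11  8  6  8  8  8  8  8  8  9  7  3  3 10 10 10 10 10 10 10 14 19 19 16 16 17 17 16
 22  9 12 12  8  6  8  8  8  8  7  7  8  9  9  4  5 10 10  9 10 10 10 10 10  9 10 10 15 16 16 16
  8 11 11 10  5  8  8  8  8  8  8  7  8
[... 4284 characters left out ...]
16 15 15 15 15 15 15
 11 11 11 10 10 10 11 12 14 16 17 17 17 17 18 19 18 18 17 16 16 16 16 16 15 15 15 15
 10 10 10 10 10 10 11 13 15 16 16 16 16 16 17 19 19 18 17 16 16 16 16 16 16 15 15 15
 10 10 10 10 10 10 11 13 15 16 16 16 16 16 17 18 18 17 16 16 16 16 16 16 16 15 15 15
 11 10 10 11 11 11 12 14 15 15 15 15 15 15 17 18 18 17 16 15 16 16 16 16 16 16 16 15
 10 11 10 10 11 11 13 15 15 15 15 15 15 15 16 18 19 17 16 15 15 15 15 16 16 18 17 16
 11 11 11 10 11 13 15 15 16 15 15 15 15 15 17 20 20 17 16 15 15 15 15 16 18 19 18 16
 11 11 11 11 13 14 15 16 16 16 16 16 15 16 18 20 21 18 16 15 15 15 15 16 18 19 17 15
 11 11 12 13 14 15 16 16 16 16 16 16 16 16 18 20 21 19 17 15 15 15 15 17 19 18 16 15
```

The tip shows at about (399,172) in the scene view and (452,226.5) in the top view. That leaves roughly 2 mm to trim, and I'll check that the clamp, block and jar are unchanged.

```bash
python3 -m pendant '[[1,[-1,2,1],[0,0,0]],[1,[0,0,0],[0,0,0]],[1,[0,0,0],[0,0,0]],[1,[0,0,0],[0,0,0]]]'
python3 - <<'E'
from h import *
delta(np.array([.3405,-.3562,.2013]),rot(180))
load();o=cv2.resize(cv2.imread('pics/p2.png')[:,:,::-1],(140,150),interpolation=cv2.INTER_AREA).astype(int)
n=CAL['scene'][2][150:300,280:420].astype(int)
d=np.abs(o-n).max(2)
for k,(x0,x1,y0,y1) in dict(clampblock=(15,75,78,142),jar=(96,117,85,116)).items():print(k,d[y0:y1,x0:x1].mean(),(d[y0:y1,x0:x1]>60).sum())
for row in (d[:,::2]>60)[::3]:print(''.join('#' if v else '.' for v in row))
E
```

```text
clock: 22.05
tool_pos: [0.3407, -0.3564, 0.2008]
eef_rot: [0.0, 1.0, -0.0, 0.001]
contact_force: [-0.2, 0.1, -1.8]
opening: 0.171
finger_force: 45.0
t 22.05 shift mm [ 0.2  0.2 -0.5] turn [-0.   0.2 -0. ] pos [ 0.3407 -0.3564  0.2008] F [-0.2  0.1 -1.8] op 0.171 q [ 1.31  0.76 -1.01  1.98  0.84  0.9   1.41]
clampblock 5.14765625 0
jar 4.858678955453149 0
.###...............................................................##.
.#.#..............................................................##.#
.................................................................#####
................................................................####..
.................................................................#..##
.#..............................................................######
..###..........##...............................................######
..#.####..####..##..............................................#####.
..##.##........##...........................................##.##.####
########..#######.##.........................................####....#
##.###########..##...............
[... 2106 characters left out ...]
...........................................................##
....................................................................##
....................................................................##
.....................................................................#
...............................................................#####..
..............................................................##..####
..............................................................#..##..#
..............................................................#####.#.
..............................................................########
..............................................................##.#.##.
```

```bash
python3 -c "
from plant import r
print(r.finish_job())"
```

```text
the job is handed in; nothing more can be done
None
```

Job handed in at about 22 s: clamp closed, rod seated to its collar (dead stop at about 17 N) and drawn out, then held level with its tip 4 cm in front of the lens to within an estimated 2–3 mm; clamp, block and jar looked unchanged in the last picture, and no verdict came back.

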